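# Ready the tube pump: set the speed, hold the clamp arm open

## Robot

A 7-joint arm with a two-finger parallel gripper is mounted at the origin on a cart in front of the work surface, level with it; the furniture and walls round the work are solid. World frame = base frame: x ahead of the robot, y to its left, z up, the work surface at z = 0. Lengths are in m, angles in degrees, forces in N, time in s.
With the tool pointing down it reaches from about 0.425 to 0.875 m from the base axis. Payload 4.7 kg.
Tool frame: the origin (TCP) lies between the finger pads, 19 mm behind the fingertips; this is the grasp point; z points along the fingers, y is the line along which they close (so a half turn about z gives the same grasp; the last joint's range is limited). The gripper opens to 87 mm and grips with 3 to 60 N. Pads are 19 mm wide; open, the fingers measure 117 mm over their backs; the gripper's body (75 mm by 190 mm) begins 51 mm behind the grasp point.
Start: joints at [-76.312, 18.392, -4.016, 83.108, 1.295, 78.541, -3.26], TCP at [0.145, 0.634, 0.241] pointing down, gripper open.
Joint ranges: [-163.93, 163.93], [-17.29, 119.83], [-79.2, 71.16], [3.27, 140.29], [-89.18, 269.18], [5.43, 117.66], [-154.24, 154.24]. Speed limits (degrees/s): [147.25, 147.25, 180, 180, 180, 180, 180].

## Interface

Orientations are given as [roll, pitch, yaw] about the fixed x, y, z axes, in that order (R = Rz(yaw) Ry(pitch) Rx(roll)).
In Python, from cell import sensors, vision, workorder gives the robot as it stands.
- The arm moves only by the tool drive_tool, never from a script. Its argument "moves" is a list of rows, each an object of numbers: "x", "y", "z": the shift along the tool's x, y, z in mm; "rx", "ry", "rz": the turn, a rotation vector about the tool's x, y, z in rad; "fingers": the closure, from -1 (fully open) to 1 (shut). In form: [{"x": .., "y": .., "z": .., "rx": .., "ry": .., "rz": .., "fingers": ..}, ...]. A call has 1 to 20 rows; each row is the pose to reach, as a shift and turn from the pose commanded when the call began, along the tool's axes at that moment; what a row does not reach only later rows make up. A row lasts 1/8 s, in which the tool goes at most 62.5 mm and 10.7 degrees, less where a joint would pass 70% of its speed; a pose out of reach is approached as far as the arm can. A call with a gripper value outside its range is refused whole. The fingers move at their own pace and stop on an object; "force" is the grip in N (left out, the last holds). Time passes only in rows, so rows that repeat a pose let the fingers close. It gives the time, the measured TCP pose, the force, the opening and the grip force at its end, in the units of the state.
- sensors.get_obs(): the state, without advancing time (a new reading comes with each control period).
- vision.read_camera(name): name is "side" or "top" or "wrist"; returns a dict with "image" (420x560x3 uint8, red, green, blue), "fx", "fy", "cx", "cy" (pixels), "R" (3x3) and "t" (3): a world point X has camera coordinates R X + t. Camera axes: x right, y down, z forward; pixel columns grow to the right and rows downward; lengths in m; the calibration is good to about 2 mm. The wrist camera is an equidistant fisheye: a pixel r from the principal point sees the ray r / f radians off the axis. A picture is of the moment at which its call begins. There is no depth.
- workorder.sign_off(): hands the job in; it is judged then, once.
The state is a dict: "time_s": time; "qpos": joint angles; "joint_velocities": joint speeds; "effort": joint torques, N m; "tool_pos": TCP position; "tool_rot": TCP orientation; "force": force on the tool from outside, world axes, zero at the start; "wrist_torque": the same for the moment, N m; "grip_width": finger opening in m; "grasp_force": force on a finger pad.
Only numpy, scipy, OpenCV 4.12 (cv2) and the standard library are available. Lean on these libraries where they do the work, as an engineer would, in place of code of your own. Each camera call takes 0.05 s, during which the arm holds its last target. There are 200 camera calls.

## Task

Get the white bench tube pump ready for a colleague who is about to lay a tube in it: turn the speed knob on its black console until the knob's white line points into the green mark on the ring round it. Then push the red grip post of the sprung clamp arm back, away from the rollers, past both ratchet clicks and all the way to the rubber stop, and keep holding it there: the ratchet alone does not keep the arm fully open, so the program finishes while the gripper still presses the post against the stop. Leave the other things on the desk where they are.

Things in the scene. Friction and masses are not known exactly. Their poses are not given: they have to be found in the camera images.
- pump: white tube pump, 240 mm deep (x), 200 mm wide (y), heavy and fixed on rubber feet; origin on the desk under its middle, x to its back, y to its left, z up. The front 80 mm is a black console sloping gently down to the front at 10 degrees; behind it a flat dark deck, 75 mm above the desk. Nothing on the deck but the red grip post (54 mm) stands higher than 36 mm above it
- rotor (a point): middle of the roller rotor's top on the deck, 60 mm across, 34 mm high; axes of the pump. Two black tube guides (24 mm high) stand 34 mm in front of it (-x), 36 mm to its left and right; the aluminium clamp arm with its blue curved shoe lies behind it
- knob_grip (a point): point on the speed knob's axis, 28 mm above the console face, 1 mm below the knob's top; z axis along the knob's axis, out of the console (10 degrees from vertical), x axis along the black grip bar to the white line. Bar 42 mm long (x), 14 mm wide (y, flat sides to grip), 20 mm high on a round skirt 43 mm across. With the TCP here the fingertips just clear the skirt's top (9 mm above the face)
- knob_pointer (a point): point beyond the white-line end of the knob's bar, 28 mm from the axis and 4 mm above the console face, over the aluminium ring; its axes are those of knob_grip
- green_mark (a point): middle of the green mark on the aluminium ring (61 mm across) round the knob, 28 mm from the same axis and 4 mm above the console face; x axis from the knob's axis to the mark, z axis that of the knob. The mark is 14 degrees wide (7 mm). The ring is stiff and stays where it is
- speed_knob (a joint): angle of the knob in rad, from 0 (white line to the lower left) to 4.71, growing clockwise as seen from above the console; it turns smoothly with slight friction (0.04 N m) and stays where it is left
- marker_ring (a joint): angle of the green mark in rad on the same scale: the white line points to the middle of the mark when speed_knob equals this value
- grip_post (a point): point on the axis of the red grip post at the left end of the clamp arm, 11 mm below its top; the post is upright, 16 mm across, free from 25 mm below to 11 mm above this point, standing on the arm's bar (14 mm wide); with the TCP at this height the fingertips clear the bar by 6 mm. Axes: those of the pump, turned with the arm
- clamp_arm: the aluminium clamp arm with its red grip post (see point grip_post) and blue shoe; origin on its pivot axis at deck height, axes of the pump turned with the arm
- pivot (a point): point on the upright axis about which the clamp arm swings, at the same height as grip_post and 142 mm from it, near the pump's right edge; fixed to the pump, with the pump's axes
- clamp_swing (a joint): angle of the clamp arm, rad: 0 with its shoe at the rollers (sprung there), 0.40 at the rubber stop; it grows as the post is pushed to the pump's back, clockwise from above about pivot (56 mm of post travel). At the post the spring resists with 6 N at 0, 11 N at 0.40; the pawl clicks in at about 0.13 and 0.26, and if let go beyond a click the arm returns only to that click
- jar: clear specimen jar with a black cap, 64 mm across, 86 mm high, origin under its middle; bystander
- dish_a: petri dish with tan filling, 64 mm across, 15 mm high, origin under its middle; bystander
- dish_b: petri dish with green filling, 64 mm across, 15 mm high, origin under its middle; bystander
- driver: screwdriver with yellow handle, 155 mm long, lying, origin under its middle; bystander
- tweezers: fine steel tweezers, 122 mm long, lying, origin under their middle; bystander
- usb_stick: orange USB stick, 51x18x8 mm, lying, origin under its middle; bystander

How it is judged (in metres and radians):
On the way, in this order (a step that is already met when the one before it is completed fails the run):
1. the knob's white line points into the green mark (distance between knob_pointer and green_mark below 0.0036 m), for 0.2 s.
2. the clamp arm is pushed back past its second click (value of joint clamp_swing above 0.29 rad), for 0.1 s.
At the end, for the whole second after the job is handed in: The knob's white line is within the green mark (7 degrees either side of its middle), the clamp arm is at its rubber stop (beyond 0.36 of 0.40 rad, well past the second click), and the gripper's fingers still press on the red post with more than 3 N (distance between knob_pointer and green_mark below 0.0036 m and value of joint clamp_swing above 0.36 rad and contact force between the fingers and clamp_arm above 3 N); the arm keeps its last pose, push and grip.
It fails at once if a bystander (jar, dish, screwdriver, USB stick, tweezers) is shifted by more than 30 mm (distance of any of jar, dish_a, dish_b, driver, tweezers, usb_stick from where it was at the start of the episode above 0.03 m).
It also fails if it takes over 61 s, if anything falls off the work surface, if the arm or the gripper's body presses on something with over 40 N, if the wrist force passes 120 N, or if a joint passes its speed limit or range.

## Working session

There is one attempt and no reset: what is moved stays moved. The work goes in short steps, Python scripts to look and compute and a tool call to move; the robot and the scene stay as the last step left them, time stands still between calls to the robot, and variables do not carry over. Pictures are saved under pics/ and viewed, at most 10 in all, crops included, and the job is handed in when it is done.

Besides the shell and the picture viewer there is one more tool, called after "Request:" as name(argument=value, ...), one argument or row to a line, values as JSON. drive_tool: Moves the arm, as the interface text tells. Its arguments: {"type":"object","properties":{"moves":{"type":"array"},"force":{"type":"number"}},"required":["moves"]}

```bash
mkdir -p pics; ls; python3 - <<'E'
from cell import sensors, vision
import cv2,numpy as np
o=sensors.get_obs();print({k:np.round(o[k],3) for k in('time_s','tool_pos','tool_rot','qpos','grip_width')})
for n in('top','side','wrist'):
    c=vision.read_camera(n);np.savez(f'pics/{n}0.npz',**c)
    cv2.imwrite(f'pics/{n}0.png',c['image'][:,:,::-1])
    print(n,c['fx'],c['cx'],c['cy'],np.round(c['R'],3).tolist(),np.round(c['t'],3))
E
```

```text
pics
{'time_s': np.float64(0.0), 'tool_pos': array([0.145, 0.633, 0.24 ]), 'tool_rot': array([-1.79893e+02,  7.00000e-03,  1.67122e+02]), 'qpos': array([-76.312,  18.437,  -4.016,  83.175,   1.296,  78.54 ,  -3.261]), 'grip_width': np.float64(0.087)}
top 460.79487316288754 277.3727846027316 220.97134561972092 [[-0.004, -1.0, -0.01], [-0.988, 0.005, -0.153], [0.153, 0.01, -0.988]] [0.197 0.571 1.333]
side 485.9197217051667 282.7609017672859 205.54180063263036 [[0.814, -0.58, -0.017], [-0.282, -0.37, -0.885], [0.507, 0.726, -0.465]] [-0.346  0.322  0.75 ]
wrist 325.19226210127806 278.5490338512488 209.47827686335341 [[0.222, 0.975, -0.002], [0.935, -0.212, 0.283], [0.276, -0.065, -0.959]] [-0.649 -0.034  0.392]
```

View pics/top0.png

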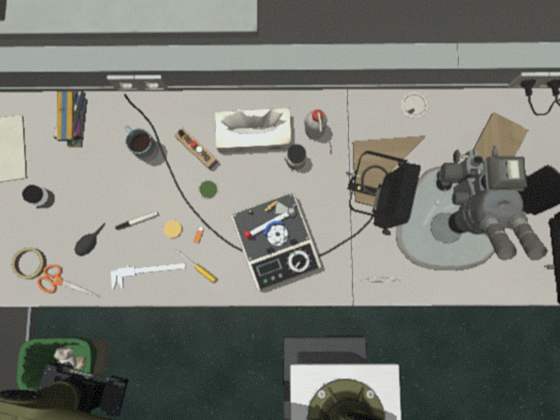

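View pics/side0.png

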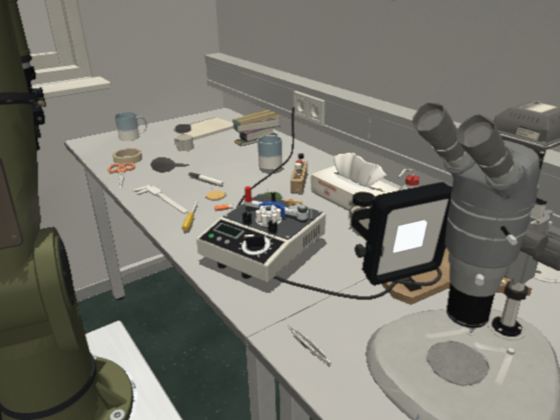

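The top view shows the pump at about (278,243), with the knob near (298,260) and the red post near (248,233). The side view shows the knob near (257,243) and the post near (248,193). Next I'll take enlarged crops.

```bash
python3 - <<'E'
import cv2,numpy as np
a=cv2.imread('pics/top0.png')[185:300,225:330];b=cv2.imread('pics/side0.png')[175:285,190:330]
a=cv2.resize(a,None,fx=5,fy=5,interpolation=cv2.INTER_CUBIC)[:,:,:];b=cv2.resize(b,None,fx=5,fy=5,interpolation=cv2.INTER_CUBIC)
cv2.imwrite('pics/topc.png',a);cv2.imwrite('pics/sidec.png',b)
E
```

```text
(no output)
```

View pics/topc.png

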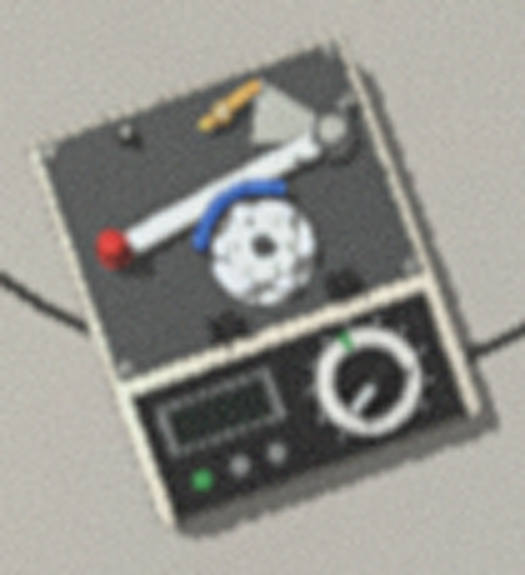

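View pics/sidec.png

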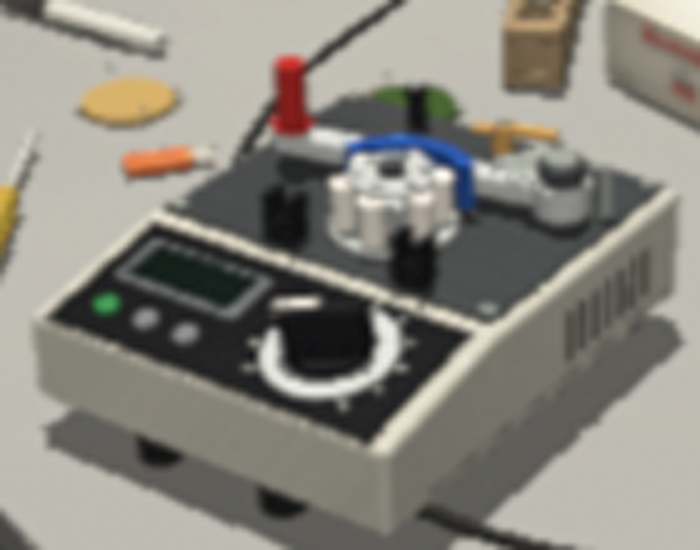

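The top crop puts the ring centre at about (368,381), the green mark at (346,341) and the white line pointing lower-left at about (353,410). The post top is at (115,248). The side crop agrees: ring centre about (330,350), post top (290,62).

```bash
cat > h.py <<'E'
import numpy as np
from scipy.spatial.transform import Rotation as Ro
def ray(c,p):
    u=np.array([(p[0]-c['cx'])/c['fx'],(p[1]-c['cy'])/c['fy']])
    if c.get('fish'):
        r=np.hypot(*u);d=np.array([*(u/r*np.sin(r)),np.cos(r)])
    else: d=np.array([*u,1.])
    R=np.array(c['R']);o=-R.T@np.array(c['t']);d=R.T@d
    return o,d/np.linalg.norm(d)
def plane(c,p,n,q):
    o,d=ray(c,p);return o+d*(np.dot(n,np.array(q)-o)/np.dot(n,d))
def onz(c,p,z): return plane(c,p,[0,0,1],[0,0,z])
def tri(*cp):
    A=np.zeros((3,3));b=np.zeros(3)
    for c,p in cp:
        o,d=ray(c,p);M=np.eye(3)-np.outer(d,d);A+=M;b+=M@o
    x=np.linalg.solve(A,b)
    return x,[np.linalg.norm(np.cross(x-ray(c,p)[0],ray(c,p)[1])) for c,p in cp]
def proj(c,X):
    v=np.array(c['R'])@X+np.array(c['t'])
    if c.get('fish'):
        s=np.hypot(v[0],v[1]);k=np.arctan2(s,v[2])/s
    else:k=1/v[2]
    return np.array([c['cx']+c['fx']*v[0]*k,c['cy']+c['fy']*v[1]*k])
def goal(o,pos,R):
    """shift (mm) and rotvec in tool axes from current pose"""
    R0=Ro.from_euler('xyz',o['tool_rot'],degrees=True)
    return np.round(R0.inv().apply(np.array(pos)-o['tool_pos'])*1000,1),np.round((R0.inv()*R).as_rotvec(),4)
E
python3 - <<'E'
from h import *
from cell import sensors
T=dict(np.load('pics/top0.npz'));S=dict(np.load('pics/side0.npz'))
t=lambda x,y:((x+.5)/5-.5+225,(y+.5)/5-.5+185)
s=lambda x,y:((x+.5)/5-.5+190,(y+.5)/5-.5+175)
for n,a,b in(('knobring',(368,381),(330,350)),('post',(115,245),(290,62)),('pivot',(332,128),(560,160)),('rotor',(264,246),(395,165))):
    x,e=tri((T,t(*a)),(S,s(*b)));print(n,x.round(4),np.round(e,4))
cs=[onz(T,t(*p),.075)for p in((38,150),(335,42),(428,285),(125,385))]
print(np.round(cs,4));
for i in range(4):
    d=cs[(i+1)%4]-cs[i];print(np.degrees(np.arctan2(d[1],d[0])),np.linalg.norm(d))
n='green',(346,341);print(onz(T,t(346,341),.073))
o=sensors.get_obs()
W=dict(np.load('pics/wrist0.npz'))
R0=Ro.from_euler('xyz',o['tool_rot'],degrees=True).as_matrix();C=-W['R'].T@W['t']
print('cam in tool',R0.T@(C-o['tool_pos']),'cam axis in tool',R0.T@W['R'].T)
E
```

```text
knobring [0.4505 0.1343 0.0696] [0.0001 0.0001]
post [0.5226 0.2768 0.1316] [0.0002 0.0002]
pivot [0.5918 0.1552 0.108 ] [0.001 0.001]
rotor [0.5249 0.1936 0.1104] [0.0005 0.0005]
[[0.5864 0.3265 0.075 ]
 [0.65   0.1518 0.075 ]
 [0.5057 0.0991 0.075 ]
 [0.4485 0.2747 0.075 ]]
-69.96916335224775 0.18594098250885624
-159.92748411730543 0.15367953149508093
108.03367442119296 0.1846741713807428
20.61091396951062 0.1472511428701526
[0.47355564 0.14687504 0.073     ]
cam in tool [ 0.07863951  0.00039782 -0.1433713 ] cam axis in tool [[ 7.60703853e-04 -9.59075389e-01 -2.83149819e-01]
 [ 9.99999173e-01  1.02317793e-03 -7.79098311e-04]
 [ 1.03692666e-03 -2.83148992e-01  9.59075374e-01]]
```

```bash
cat >> h.py <<'E'
YAW=np.radians(20.2)
def frame():
    x=np.array([np.cos(YAW),np.sin(YAW),0]);y=np.array([-x[1],x[0],0]);z=np.array([0,0,1.])
    s,c=np.sin(np.radians(10)),np.cos(np.radians(10))
    return x,y,z,c*z-s*x   # last: console normal
def knobR(phi):  # tool x along white line at world angle phi, z into console
    n=frame()[3];v=np.array([np.cos(phi),np.sin(phi),0]);v-=n*(v@n);v/=np.linalg.norm(v)
    return Ro.from_matrix(np.c_[v,np.cross(-n,v),-n])
E
python3 - <<'E'
from h import *
from cell import sensors
o=sensors.get_obs();n=frame()[3];k=np.array([.4505,.1343,.0696])
T=dict(np.load('pics/top0.npz'))
t=lambda x,y:((x+.5)/5-.5+225,(y+.5)/5-.5+185)
a=plane(T,t(350,411),n,k+.029*n)-(k+.029*n);b=plane(T,t(373,384),n,k+.029*n)-(k+.029*n)
g=plane(T,t(346,341),n,k)-k;x,y=frame()[:2]
for v in(a,b,g):print(v.round(4),np.linalg.norm(v),'pump ang',np.degrees(np.arctan2(v@y,v@x)),'world',np.degrees(np.arctan2(v[1],v[0])))
print(goal(o,k+.13*n,knobR(np.radians(150))),k+.13*n)
E
```

```text
[-0.0139  0.013  -0.0015] 0.019117626298664352 pump ang 116.71283006832032 world 136.91283006832032
[ 0.0012 -0.0001  0.0002] 0.0011954066529690254 pump ang -25.13858962057237 world -4.938589620572372
[0.023  0.0126 0.0046] 0.026584745286126883 pump ang 8.570329991205032 world 28.770329991205035
(array([-390.3, -430.5,   43.5]), array([-0.1183, -0.1302,  0.3057])) [0.42931421 0.12650515 0.19762501]
```

Request:
drive_tool(
  moves=[
    {"x":-60,"y":-66,"z":0,"fingers":0.1},
    {"x":-120,"y":-132,"z":0,"fingers":0.1},
    {"x":-180,"y":-200,"z":5,"rz":0.1,"fingers":0.1},
    {"x":-240,"y":-265,"z":15,"rz":0.2,"fingers":0.1},
    {"x":-300,"y":-330,"z":25,"rx":-0.06,"ry":-0.06,"rz":0.3,"fingers":0.1},
    {"x":-360,"y":-397,"z":40,"rx":-0.118,"ry":-0.13,"rz":0.4,"fingers":0.1},
    {"x":-390,"y":-430,"z":43,"rx":-0.118,"ry":-0.13,"rz":0.4,"fingers":0.1},
    {"x":-390,"y":-430,"z":43,"rx":-0.118,"ry":-0.13,"rz":0.4,"fingers":0.1},
    {"x":-390,"y":-430,"z":43,"rx":-0.118,"ry":-0.13,"rz":0.4,"fingers":0.1},
    {"x":-390,"y":-430,"z":43,"rx":-0.118,"ry":-0.13,"rz":0.4,"fingers":0.1},
    {"x":-390,"y":-430,"z":43,"rx":-0.118,"ry":-0.13,"rz":0.4,"fingers":0.1},
    {"x":-390,"y":-430,"z":43,"rx":-0.118,"ry":-0.13,"rz":0.4,"fingers":0.1},
  ],
)

```text
invalid input at $.moves[0]: expected keys x, y, z, rx, ry, rz, fingers
```

```bash
python3 - <<'E'
from cell import sensors, vision
import cv2,numpy as np
o=sensors.get_obs();print({k:np.round(o[k],3) for k in('time_s','tool_pos','tool_rot','qpos','grip_width')})
c=vision.read_camera('wrist');np.savez('pics/wrist1.npz',fish=1,**c)
cv2.imwrite('pics/wrist1.png',c['image'][:,:,::-1])
E
```

```text
{'time_s': np.float64(0.15), 'tool_pos': array([0.145, 0.633, 0.24 ]), 'tool_rot': array([-1.79918e+02,  4.00000e-03,  1.67121e+02]), 'qpos': array([-76.31 ,  18.429,  -4.017,  83.157,   1.295,  78.541,  -3.26 ]), 'grip_width': np.float64(0.087)}
```

View pics/wrist1.png

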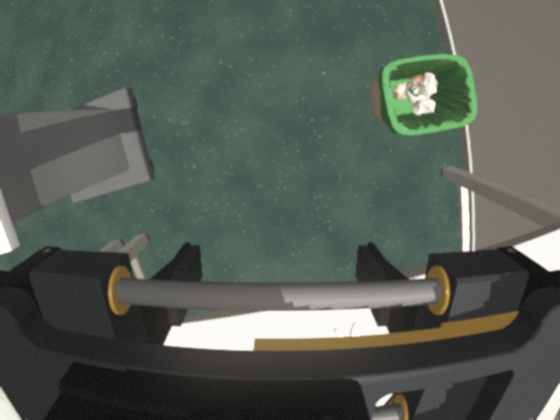

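The move was refused because every key must be present. The wrist view still shows the start pose: floor, and the fingertips at about (185,260) and (370,260). I'll send the move again.

Request:
drive_tool(
  moves=[
    {"x":-60,"y":-66,"z":0,"rx":0,"ry":0,"rz":0,"fingers":0.1},
    {"x":-120,"y":-132,"z":0,"rx":0,"ry":0,"rz":0,"fingers":0.1},
    {"x":-180,"y":-200,"z":5,"rx":0,"ry":0,"rz":0.1,"fingers":0.1},
    {"x":-240,"y":-265,"z":15,"rx":0,"ry":0,"rz":0.2,"fingers":0.1},
    {"x":-300,"y":-330,"z":25,"rx":-0.06,"ry":-0.06,"rz":0.3,"fingers":0.1},
    {"x":-360,"y":-397,"z":40,"rx":-0.118,"ry":-0.13,"rz":0.4,"fingers":0.1},
    {"x":-390,"y":-430,"z":43,"rx":-0.118,"ry":-0.13,"rz":0.4,"fingers":0.1},
    {"x":-390,"y":-430,"z":43,"rx":-0.118,"ry":-0.13,"rz":0.4,"fingers":0.1},
    {"x":-390,"y":-430,"z":43,"rx":-0.118,"ry":-0.13,"rz":0.4,"fingers":0.1},
    {"x":-390,"y":-430,"z":43,"rx":-0.118,"ry":-0.13,"rz":0.4,"fingers":0.1},
    {"x":-390,"y":-430,"z":43,"rx":-0.118,"ry":-0.13,"rz":0.4,"fingers":0.1},
    {"x":-390,"y":-430,"z":43,"rx":-0.118,"ry":-0.13,"rz":0.4,"fingers":0.1},
  ],
)

```text
time_s: 1.7
tool_pos: [0.4287, 0.1288, 0.1983]
tool_rot: [171.9, 5.9, 143.8]
force: [-0.9, -0.4, -0.6]
grip_width: 0.0391
grasp_force: 0.0
```

```bash
python3 - <<'E'
from cell import sensors, vision
import cv2,numpy as np
o=sensors.get_obs();print({k:np.round(o[k],3) for k in('time_s','tool_pos','tool_rot','qpos','grip_width')})
c=vision.read_camera('wrist');np.savez('pics/wrist1.npz',fish=1,**c)
cv2.imwrite('pics/wrist2.png',c['image'][:,:,::-1])
E
```

```text
{'time_s': np.float64(1.7), 'tool_pos': array([0.429, 0.129, 0.198]), 'tool_rot': array([171.908,   5.878, 143.824]), 'qpos': array([-47.985, -15.013,  23.843, 121.733,   8.025,  62.286,  26.763]), 'grip_width': np.float64(0.039)}
```

View pics/wrist2.png

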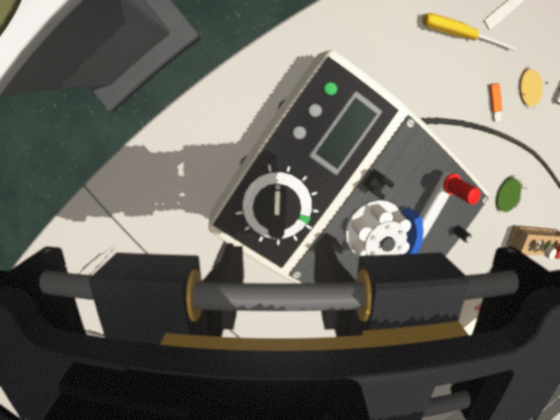

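The wrist view is good. Ring centre is about (277,207), the white line points image-up at about (277,200), the green mark is at (305,219) and the red post spans about (452,183) to (473,194).

```bash
cat > knob.py <<'E'
import cv2
from h import *
def knob(c,k,show=True):
    im=c['image'].astype(int);n=frame()[3];x,y=frame()[:2]
    e1=np.cross(y,n);  # along console up-slope
    H=im.shape[0]
    def rect(h,S=0.0003,N=260):  # rectified patch at height h above face: cols=-y (right), rows=-e1 (down)
        g=(np.arange(N)-N/2)*S
        P=(k+h*n)[None,None]+(-g)[:,None,None]*e1+(-g)[None,:,None]*y
        q=np.array([proj(c,p) for p in P.reshape(-1,3)]).astype(np.float32).reshape(N,N,2)
        return cv2.remap(c['image'],q[...,0],q[...,1],cv2.INTER_LINEAR)
    return rect
E
python3 - <<'E'
from knob import *
from cell import sensors
W=dict(np.load('pics/wrist1.npz'))
k=np.array([.4505,.1343,.0696]);n=frame()[3]
print('proj k',proj(W,k))
r=knob(W,k);a=r(0.002);b=r(0.029)
cv2.imwrite('pics/rect.png',cv2.resize(np.hstack([a,b])[:,:,::-1],None,fx=1.5,fy=1.5))
im=W['image'].astype(int);R,G,B=im[...,0],im[...,1],im[...,2]
# red post
m=((R>120)&(G<70)&(B<70)).astype(np.uint8);m[:,:400]=0;m[:,500:]=0;m[:150]=0;m[220:]=0
ys,xs=np.nonzero(m);print('red',xs.min(),xs.max(),ys.min(),ys.max(),cv2.minAreaRect(np.c_[xs,ys].astype(np.float32)))
E
```

```text
proj k [277.32633129 208.15343683]
red 445 479 173 203 ((461.15380859375, 189.26922607421875), (38.274314880371094, 19.137157440185547), 33.690067291259766)
```

View pics/rect.png

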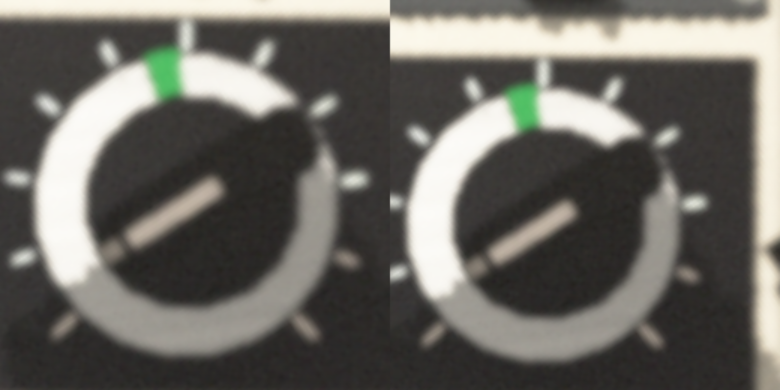

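The rectified patches show the ring centre 1.8 mm left of and 1.8 mm down-slope from my estimate. The green mark is at (166,73) and the white line runs from (573,210) to (495,258). I'll refine these with masks.

```bash
cat >> knob.py <<'E'
def ang(c,k):
    n=frame()[3]
    N=260;S=.0003;r=knob(c,k)
    a=r(.002).astype(int);g=(a[...,1]>a[...,0]+50)&(a[...,1]>a[...,2]+30)
    yy,xx=np.mgrid[:N,:N]-N/2;rr=np.hypot(xx,yy)*S
    g&=(rr>.018)&(rr<.036)
    ga=np.degrees(np.arctan2(-xx[g].mean(),-yy[g].mean()))
    b=r(.029).astype(int).min(2);w=(b>110)&(rr<.019)
    nl,L,st,_=cv2.connectedComponentsWithStats(w.astype(np.uint8))
    i=1+np.argmax(st[1:,4]);q=L==i;p=np.c_[xx[q],yy[q]].astype(np.float32)
    vx,vy,x0,y0=cv2.fitLine(p,cv2.DIST_L2,0,.01,.01).ravel();cen=p.mean(0)
    if vx*cen[0]+vy*cen[1]<0:vx,vy=-vx,-vy
    off=(vx*y0-vy*x0)*S*1000
    print('green',ga,'r',np.hypot(xx[g].mean(),yy[g].mean())*S,g.sum(),'line',np.degrees(np.arctan2(-vx,-vy)),'axis offset mm',off,'cen',cen*S*1000,q.sum())
    return ga,np.degrees(np.arctan2(-vx,-vy))
E
python3 - <<'E'
from knob import *
from cell import sensors
W=dict(np.load('pics/wrist1.npz'));x,y,z,n=frame();e1=np.cross(y,n)
k=np.array([.4505,.1343,.0696])+.002*n+.0018*y-.0018*e1-.002*n
print('k',k.round(4));ga,la=ang(W,k)
phi=np.radians(la)+YAW;v=Ro.from_rotvec(-n*0).apply(np.cos(np.radians(la))*e1+np.sin(np.radians(la))*y)
R=Ro.from_matrix(np.c_[v,np.cross(-n,v),-n])
o=sensors.get_obs()
for h in(.08,.029):print(h,goal(o,k+h*n,R))
# post by wrist red ends on heights + side/top
W['fish']=1
for p in((473,194),(472,192),(450,183)):print(onz(W,p,.129).round(4),onz(W,p,.09).round(4))
T=dict(np.load('pics/top0.npz'));S=dict(np.load('pics/side0.npz'))
E
```

```text
k [0.4482 0.1354 0.0693]
green 9.056156942516347 r 0.026942223012296727 596 line 80.28655 axis offset mm 15.902789 cen [  2.4391565 -15.716568 ] 996
0.08 (array([ 0.8, -2. , 50.6]), array([-0.0016,  0.0065,  0.765 ]))
0.029 (array([  1.1,  -1.8, 101.6]), array([-0.0016,  0.0065,  0.765 ]))
[0.5193 0.28   0.129 ] [0.5535 0.3017 0.09  ]
[0.5169 0.2797 0.129 ] [0.5505 0.3013 0.09  ]
[0.4946 0.2628 0.129 ] [0.524  0.2812 0.09  ]
```

```bash
sed -i 's/(rr<.019)/(rr<.0165)/; s/i=1+np.argmax(st\[1:,4\])/i=1+np.argmin([np.hypot(xx[L==j].mean(),yy[L==j].mean())+(999 if st[j,4]<60 else 0) for j in range(1,nl)])/' knob.py; python3 - <<'E'
from knob import *
from cell import sensors
W=dict(np.load('pics/wrist1.npz'));x,y,z,n=frame();e1=np.cross(y,n)
k=np.array([.4482,.1354,.0693]);ga,la=ang(W,k)
v=np.cos(np.radians(la))*e1+np.sin(np.radians(la))*y
R=Ro.from_matrix(np.c_[v,np.cross(-n,v),-n])
o=sensors.get_obs()
for h in(.08,.029):print(h,goal(o,k+h*n,R))
E
```

```text
green 9.004646618729279 r 0.026927516290447796 598 line 122.19253 axis offset mm -0.046420958 cen [-7.5223513  4.790563 ] 604
0.08 (array([ 0.9, -2. , 50.6]), array([-0.0038,  0.0054,  0.0336]))
0.029 (array([  1.1,  -1.8, 101.6]), array([-0.0038,  0.0054,  0.0336]))
```

Request:
drive_tool(
  force=20,
  moves=[
    {"x":1,"y":-2,"z":30,"rx":-0.004,"ry":0.005,"rz":0.034,"fingers":0.1},
    {"x":1,"y":-2,"z":60,"rx":-0.004,"ry":0.005,"rz":0.034,"fingers":0.1},
    {"x":1,"y":-2,"z":85,"rx":-0.004,"ry":0.005,"rz":0.034,"fingers":0.1},
    {"x":1,"y":-2,"z":101,"rx":-0.004,"ry":0.005,"rz":0.034,"fingers":0.1},
    {"x":1,"y":-2,"z":101,"rx":-0.004,"ry":0.005,"rz":0.034,"fingers":0.1},
    {"x":1,"y":-2,"z":101,"rx":-0.004,"ry":0.005,"rz":0.034,"fingers":0.1},
    {"x":1,"y":-2,"z":101,"rx":-0.004,"ry":0.005,"rz":0.034,"fingers":1},
    {"x":1,"y":-2,"z":101,"rx":-0.004,"ry":0.005,"rz":0.034,"fingers":1},
    {"x":1,"y":-2,"z":101,"rx":-0.004,"ry":0.005,"rz":0.034,"fingers":1},
    {"x":1,"y":-2,"z":101,"rx":-0.004,"ry":0.005,"rz":0.034,"fingers":1},
  ],
)

```text
time_s: 3.0
tool_pos: [0.4446, 0.1326, 0.0989]
tool_rot: [171.4, 5.4, 141.8]
force: [0.8, 2.2, -0.6]
grip_width: 0.0139
grasp_force: 20.0
```

```bash
python3 - <<'E'
from h import *
from cell import sensors
o=sensors.get_obs();print({k:np.round(o[k],3) for k in('time_s','tool_pos','tool_rot','qpos','grip_width','force','wrist_torque','grasp_force')})
print(goal(o,np.array([.4482,.1354,.0693])+.029*frame()[3],Ro.from_euler('xyz',o['tool_rot'],degrees=True)))
E
```

```text
{'time_s': np.float64(3.0), 'tool_pos': array([0.445, 0.133, 0.099]), 'tool_rot': array([171.385,   5.359, 141.838]), 'qpos': array([-48.226,  -5.746,  27.473, 127.025,   3.67 ,  47.989,  29.389]), 'grip_width': np.float64(0.014), 'force': array([ 0.791,  2.157, -0.649]), 'wrist_torque': array([ 0.291, -0.038,  0.119]), 'grasp_force': np.float64(20.001)}
(array([1.6, 0. , 0.9]), array([0., 0., 0.]))
```

Request:
drive_tool(
  moves=[
    {"x":1.5,"y":0,"z":0,"rx":0,"ry":0,"rz":0.05,"fingers":1},
    {"x":1.5,"y":0,"z":0,"rx":0,"ry":0,"rz":0.18,"fingers":1},
    {"x":1.5,"y":0,"z":0,"rx":0,"ry":0,"rz":0.33,"fingers":1},
    {"x":1.5,"y":0,"z":0,"rx":0,"ry":0,"rz":0.48,"fingers":1},
    {"x":1.5,"y":0,"z":0,"rx":0,"ry":0,"rz":0.63,"fingers":1},
    {"x":1.5,"y":0,"z":0,"rx":0,"ry":0,"rz":0.78,"fingers":1},
    {"x":1.5,"y":0,"z":0,"rx":0,"ry":0,"rz":0.93,"fingers":1},
    {"x":1.5,"y":0,"z":0,"rx":0,"ry":0,"rz":1.08,"fingers":1},
    {"x":1.5,"y":0,"z":0,"rx":0,"ry":0,"rz":1.23,"fingers":1},
    {"x":1.5,"y":0,"z":0,"rx":0,"ry":0,"rz":1.38,"fingers":1},
    {"x":1.5,"y":0,"z":0,"rx":0,"ry":0,"rz":1.53,"fingers":1},
    {"x":1.5,"y":0,"z":0,"rx":0,"ry":0,"rz":1.68,"fingers":1},
    {"x":1.5,"y":0,"z":0,"rx":0,"ry":0,"rz":1.83,"fingers":1},
    {"x":1.5,"y":0,"z":0,"rx":0,"ry":0,"rz":1.93,"fingers":1},
    {"x":1.5,"y":0,"z":0,"rx":0,"ry":0,"rz":1.975,"fingers":1},
    {"x":1.5,"y":0,"z":0,"rx":0,"ry":0,"rz":1.975,"fingers":1},
    {"x":1.5,"y":0,"z":0,"rx":0,"ry":0,"rz":1.975,"fingers":1},
    {"x":1.5,"y":0,"z":0,"rx":0,"ry":0,"rz":1.975,"fingers":1},
  ],
)

```text
time_s: 5.25
tool_pos: [0.4448, 0.1326, 0.099]
tool_rot: [178.3, -10.1, 29.2]
force: [6.9, 0.3, -2.9]
grip_width: 0.0138
grasp_force: 20.0
```

```bash
python3 - <<'E'
from h import *
from cell import sensors
o=sensors.get_obs();print({k:np.round(o[k],3) for k in('time_s','tool_pos','tool_rot','qpos','force')})
x,y,z,n=frame();a=np.radians(9);v=np.cos(a)*np.cross(y,n)+np.sin(a)*y
R=Ro.from_matrix(np.c_[v,np.cross(-n,v),-n]);print(goal(o,np.array([.4482,.1354,.0693])+.029*n,R))
E
```

```text
{'time_s': np.float64(5.25), 'tool_pos': array([0.445, 0.133, 0.099]), 'tool_rot': array([178.305, -10.117,  29.185]), 'qpos': array([-40.74 ,  -5.205,  20.165, 126.873,   2.629,  47.783, -83.048]), 'force': array([ 6.872,  0.263, -2.912])}
(array([-0.9, -1.6,  0.9]), array([ 0.0025, -0.0041, -0.0027]))
```

Request:
drive_tool(
  moves=[
    {"x":0,"y":0,"z":0,"rx":0,"ry":0,"rz":0,"fingers":0.4},
    {"x":0,"y":0,"z":0,"rx":0,"ry":0,"rz":0,"fingers":0.4},
    {"x":0,"y":0,"z":0,"rx":0,"ry":0,"rz":0,"fingers":0.4},
    {"x":0,"y":0,"z":-20,"rx":0,"ry":0,"rz":0,"fingers":0.4},
    {"x":0,"y":0,"z":-60,"rx":0,"ry":0,"rz":0,"fingers":0.4},
    {"x":0,"y":0,"z":-90,"rx":0,"ry":0,"rz":0,"fingers":0.4},
    {"x":0,"y":0,"z":-90,"rx":0,"ry":0,"rz":0,"fingers":0.4},
    {"x":0,"y":0,"z":-90,"rx":0,"ry":0,"rz":0,"fingers":0.4},
  ],
)

```text
time_s: 6.25
tool_pos: [0.4276, 0.1274, 0.1861]
tool_rot: [178.4, -9.8, 29.2]
force: [-0.3, 0.4, 0.1]
grip_width: 0.0261
grasp_force: 0.0
```

```bash
python3 - <<'E'
from knob import *
from cell import sensors, vision
o=sensors.get_obs();print({k:np.round(o[k],3) for k in('time_s','tool_pos','tool_rot','qpos','force')})
c=vision.read_camera('wrist');c['fish']=1;np.savez('pics/wrist3.npz',**c)
k=np.array([.4482,.1354,.0693]);r=knob(c,k)
cv2.imwrite('pics/wrist3.png',np.hstack([c['image'],np.vstack([cv2.resize(r(.002),(210,210)),cv2.resize(r(.029),(210,210))])])[:,:,::-1])
try: ang(c,k)
except Exception as e: print(e)
E
```

```text
{'time_s': np.float64(6.25), 'tool_pos': array([0.428, 0.127, 0.186]), 'tool_rot': array([178.413,  -9.829,  29.212]), 'qpos': array([-40.586, -13.596,  18.095, 122.663,   5.335,  60.415, -85.761]), 'force': array([-0.261,  0.434,  0.086])}
green 7.736918691609494 r 0.027763750331796955 536 line 9.200036 axis offset mm 1.0275241 cen [-0.4714286 -9.337448 ] 721
```

View pics/wrist3.png

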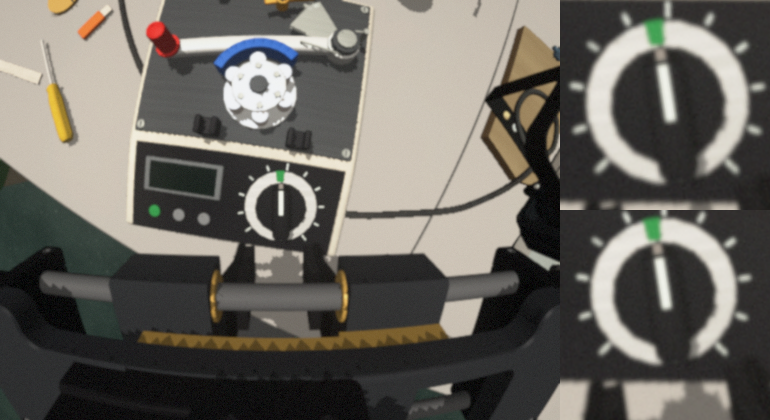

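The view shows the white line pointing into the green mark, agreeing to within about 1.5°. The red post is at about (163,38) and the pivot at (345,42). Next I'll locate the post and pivot by triangulation across the views.

```bash
python3 - <<'E'
from knob import *
from cell import sensors
box={'top0':(225,185,330,300),'side0':(230,175,262,215),'wrist1':(400,150,500,220),'wrist3':(140,10,200,70)}
cs={};cp=[]
for n,(x0,y0,x1,y1) in box.items():
    c=dict(np.load(f'pics/{n}.npz'));cs[n]=c;im=c['image'].astype(int)
    m=(im[...,0]>90)&(im[...,0]>2.2*im[...,1])&(im[...,0]>2.2*im[...,2]);mm=np.zeros_like(m);mm[y0:y1,x0:x1]=m[y0:y1,x0:x1]
    ys,xs=np.nonzero(mm);p=(xs.mean(),ys.mean());cp.append((c,p));print(n,np.round(p,1),mm.sum())
post,e=tri(*cp);print('post all',post.round(4),np.round(e,4));print('wrists',tri(*cp[2:]),'topside',tri(*cp[:2]))
for n in('wrist3',):
    for p,z in(((345,38),.105),((160,27),.129)):print(p,onz(cs[n],p,z))
pp=post*1;pp[2]=.118
print('reproj pivot3',proj(cs['wrist3'],np.array([.5918,.1552,.105])))
print('deck peg (top)',onz(cs['top0'],((128.5)/5-.5+225,(133.5)/5-.5+185),.1))
x,y,z,n=frame();o=sensors.get_obs()
piv=np.array([.5918,.1552,0]);d=post-piv;print('dist',np.hypot(*d[:2]),'ang',np.degrees(np.arctan2(d[1],d[0])))
E
```

```text
top0 [246.8 234. ] 27
side0 [247.7 194.5] 74
wrist1 [461.5 188.5] 601
wrist3 [161.1  37.3] 435
post all [0.5236 0.2813 0.1092] [0.0011 0.0005 0.0008 0.0009]
wrists (array([0.52316215, 0.28191065, 0.10874136]), [np.float64(0.0004759578498055271), np.float64(0.0004759578498055396)]) topside (array([0.52417948, 0.28083016, 0.10960846]), [np.float64(0.000301109893569565), np.float64(0.00030110989356933645)])
(345, 38) [0.59073237 0.15740204 0.105     ]
(160, 27) [0.52534729 0.27705163 0.129     ]
reproj pivot3 [348.06861192  38.40208386]
deck peg (top) [0.59176872 0.27199822 0.1       ]
dist 0.14337855123661328 ang 118.37991563053882
```

```bash
python3 - <<'E'
from h import *
from cell import sensors
o=sensors.get_obs()
def P(th,off,z):  # th: post polar angle deg
    a=np.radians(th);p=np.array([.591,.156])+.1425*np.array([np.cos(a),np.sin(a)]);t=np.array([np.sin(a),-np.cos(a)])
    return np.array([*(p-off*t),z]),Ro.from_matrix(np.c_[[*t,0],np.cross([0,0,-1],[*t,0]),[0,0,-1]])
print('now->A hi',*goal(o,*P(118.4,.032,.17)));print('A lo',*goal(o,*P(118.4,.032,.118)))
A=P(118.4,.032,.118);oa={'tool_pos':A[0],'tool_rot':A[1].as_euler('xyz',degrees=True)}
for s in(0,4,8,12,16,20,22.9,24,25):
    print(s,*goal(oa,*P(118.4-s,.0157,.118)))
E
```

```text
now->A hi [122.4 -89.2  34.5] [ 0.0265 -0.1707  0.0117]
A lo [113.6 -90.7  85.7] [ 0.0265 -0.1707  0.0117]
0 [16.3  0.   0. ] [ 0. -0.  0.]
4 [26.3 -0.7 -0. ] [ 0.     -0.      0.0698]
8 [36.3 -0.8 -0. ] [ 0.     -0.      0.1396]
12 [46.3 -0.2 -0. ] [ 0.     -0.      0.2094]
16 [56.2  1.2  0. ] [ 0.     -0.      0.2793]
20 [66.   3.2  0. ] [ 0.     -0.      0.3491]
22.9 [73.   5.1  0. ] [ 0.     -0.      0.3997]
24 [75.6  5.9  0. ] [ 0.     -0.      0.4189]
25 [78.   6.7  0. ] [ 0.     -0.      0.4363]
```

Request:
drive_tool(
  moves=[
    {"x":40,"y":-30,"z":0,"rx":0.01,"ry":-0.06,"rz":0.01,"fingers":0.77},
    {"x":80,"y":-60,"z":15,"rx":0.02,"ry":-0.12,"rz":0.012,"fingers":0.77},
    {"x":122,"y":-89,"z":34,"rx":0.027,"ry":-0.17,"rz":0.012,"fingers":0.77},
    {"x":122,"y":-89,"z":34,"rx":0.027,"ry":-0.17,"rz":0.012,"fingers":0.77},
    {"x":122,"y":-89,"z":34,"rx":0.027,"ry":-0.17,"rz":0.012,"fingers":0.77},
    {"x":122,"y":-89,"z":34,"rx":0.027,"ry":-0.17,"rz":0.012,"fingers":0.77},
  ],
)

```text
time_s: 7.05
tool_pos: [0.4955, 0.2645, 0.1726]
tool_rot: [-180.0, -0.2, 28.3]
force: [-0.1, 0.1, 0.4]
grip_width: 0.0105
grasp_force: 0.0
```

```bash
python3 - <<'E'
from h import *
from cell import sensors,vision
import cv2
o=sensors.get_obs();print({k:np.round(o[k],3) for k in('time_s','tool_pos','tool_rot','qpos','force','grip_width')})
c=vision.read_camera('wrist');c['fish']=1
im=c['image'].astype(int);m=(im[...,0]>90)&(im[...,0]>2.2*im[...,1])&(im[...,0]>2.2*im[...,2])
nl,L,st,ce=cv2.connectedComponentsWithStats(m.astype(np.uint8))
for i in range(1,nl):
    if st[i,4]>60:print(st[i],ce[i].round(1),onz(c,ce[i],.111).round(4))
print(proj(c,np.array([.5236,.2813,.111])))
E
```

```text
{'time_s': np.float64(7.05), 'tool_pos': array([0.495, 0.265, 0.173]), 'tool_rot': array([-179.967,   -0.222,   28.279]), 'qpos': array([-45.045,  10.054,  15.878, 101.847,  -2.978,  68.279, -90.028]), 'force': array([-0.103,  0.059,  0.443]), 'grip_width': np.float64(0.01)}
[264 169  28  38 861] [277.8 187. ] [0.523  0.2808 0.111 ]
[277.58069427 185.92312711]
```

Request:
drive_tool(
  moves=[
    {"x":0,"y":0,"z":20,"rx":0,"ry":0,"rz":0,"fingers":0.77},
    {"x":0,"y":0,"z":40,"rx":0,"ry":0,"rz":0,"fingers":0.77},
    {"x":0,"y":0,"z":54,"rx":0,"ry":0,"rz":0,"fingers":0.77},
    {"x":0,"y":0,"z":54,"rx":0,"ry":0,"rz":0,"fingers":0.77},
    {"x":0,"y":0,"z":54,"rx":0,"ry":0,"rz":0,"fingers":0.77},
  ],
)

```text
time_s: 7.72
tool_pos: [0.4962, 0.2662, 0.119]
tool_rot: [-180.0, -0.3, 28.4]
force: [0.5, -0.9, 0.1]
grip_width: 0.0101
grasp_force: 0.0
```

Request:
drive_tool(
  moves=[
    {"x":8,"y":0,"z":0,"rx":0,"ry":0,"rz":0,"fingers":0.77},
    {"x":15,"y":0,"z":0,"rx":0,"ry":0,"rz":0,"fingers":0.77},
    {"x":20,"y":0,"z":0,"rx":0,"ry":0,"rz":0.03,"fingers":0.77},
    {"x":26,"y":-0.7,"z":0,"rx":0,"ry":0,"rz":0.07,"fingers":0.77},
    {"x":31,"y":-0.8,"z":0,"rx":0,"ry":0,"rz":0.1,"fingers":0.77},
    {"x":36,"y":-0.8,"z":0,"rx":0,"ry":0,"rz":0.14,"fingers":0.77},
    {"x":36,"y":-0.8,"z":0,"rx":0,"ry":0,"rz":0.14,"fingers":0.77},
  ],
)

```text
time_s: 8.6
tool_pos: [0.5259, 0.2828, 0.1178]
tool_rot: [180.0, 0.1, 20.3]
force: [-4.5, -3.3, 3.1]
grip_width: 0.0103
grasp_force: 3.3
```

Request:
drive_tool(
  moves=[
    {"x":5,"y":-0.4,"z":0,"rx":0,"ry":0,"rz":0.035,"fingers":0.77},
    {"x":10,"y":-0.7,"z":0,"rx":0,"ry":0,"rz":0.07,"fingers":0.77},
    {"x":15,"y":-0.8,"z":0,"rx":0,"ry":0,"rz":0.105,"fingers":0.77},
    {"x":20,"y":-0.8,"z":0,"rx":0,"ry":0,"rz":0.14,"fingers":0.77},
    {"x":25,"y":-0.6,"z":0,"rx":0,"ry":0,"rz":0.175,"fingers":0.77},
    {"x":30,"y":-0.2,"z":0,"rx":0,"ry":0,"rz":0.21,"fingers":0.77},
    {"x":35,"y":0.4,"z":0,"rx":0,"ry":0,"rz":0.245,"fingers":0.77},
    {"x":39,"y":1,"z":0,"rx":0,"ry":0,"rz":0.26,"fingers":0.77},
    {"x":42,"y":1.5,"z":0,"rx":0,"ry":0,"rz":0.26,"fingers":0.77},
    {"x":42,"y":1.5,"z":0,"rx":0,"ry":0,"rz":0.26,"fingers":0.77},
    {"x":42,"y":1.5,"z":0,"rx":0,"ry":0,"rz":0.26,"fingers":0.77},
  ],
)

```text
time_s: 9.98
tool_pos: [0.5625, 0.2958, 0.1175]
tool_rot: [179.9, 0.5, 5.5]
force: [-12.6, -5.9, 9.2]
grip_width: 0.0098
grasp_force: 7.2
```

```bash
cat > chk.py <<'E'
from knob import *
from cell import sensors,vision
o=sensors.get_obs();print({k:np.round(o[k],3) for k in('time_s','tool_pos','tool_rot','force','grasp_force')})
c=vision.read_camera('wrist');c['fish']=1
im=c['image'].astype(int);m=(im[...,0]>90)&(im[...,0]>2.2*im[...,1])&(im[...,0]>2.2*im[...,2])
nl,L,st,ce=cv2.connectedComponentsWithStats(m.astype(np.uint8))
i=1+np.argmax(st[1:,4]);p=onz(c,ce[i],.113);d=p[:2]-[.591,.156]
print(st[i],p.round(4),'swing',np.radians(118.4)-np.arctan2(d[1],d[0]),np.hypot(*d))
E
python3 chk.py
```

```text
{'time_s': np.float64(9.975), 'tool_pos': array([0.562, 0.296, 0.118]), 'tool_rot': array([179.91 ,   0.503,   5.456]), 'force': array([-12.588,  -5.854,   9.181]), 'grasp_force': np.float64(7.2)}
[264 245  32  30 720] [0.5696 0.2965 0.113 ] swing 0.3443859364228765 0.14209924597314919
```

Request:
drive_tool(
  moves=[
    {"x":2,"y":0,"z":0,"rx":0,"ry":0,"rz":0,"fingers":0.77},
    {"x":4,"y":0,"z":0,"rx":0,"ry":0,"rz":0,"fingers":0.77},
    {"x":4,"y":0,"z":0,"rx":0,"ry":0,"rz":0,"fingers":0.77},
    {"x":4,"y":0,"z":0,"rx":0,"ry":0,"rz":0,"fingers":0.77},
  ],
)

```text
time_s: 10.52
tool_pos: [0.563, 0.2958, 0.1172]
tool_rot: [179.9, 0.9, 5.5]
force: [-22.1, -7.9, 14.5]
grip_width: 0.0099
grasp_force: 11.4
```

```bash
python3 chk.py; python3 - <<'E'
from knob import *
from cell import vision
c=vision.read_camera('wrist');c['fish']=1;s=vision.read_camera('top')
cv2.imwrite('pics/fin.png',np.hstack([c['image'][::1,140:420],cv2.resize(s['image'][185:300,225:330],(383,420),interpolation=cv2.INTER_CUBIC)])[:,:,::-1])
E
```

```text
{'time_s': np.float64(10.525), 'tool_pos': array([0.563, 0.296, 0.117]), 'tool_rot': array([179.852,   0.946,   5.492]), 'force': array([-22.138,  -7.903,  14.451]), 'grasp_force': np.float64(11.421)}
[264 247  32  29 728] [0.5695 0.2965 0.113 ] swing 0.343443232897807 0.14210617745514179
```

View pics/fin.png

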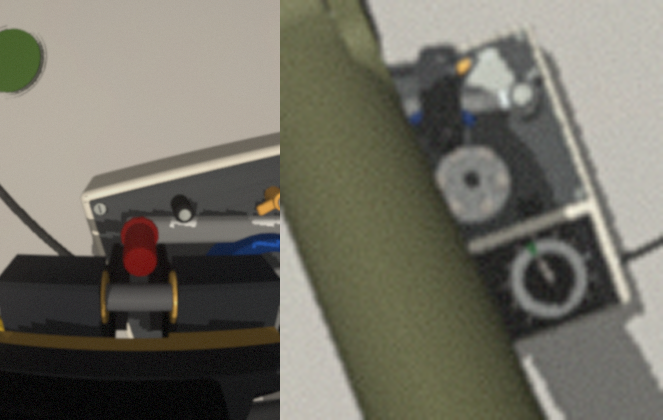

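The picture shows the post held between the fingers and the bar against the black stop peg (183,208). The last 4 mm of commanded push moved the tool only 0.5 mm and added about 10 N, so the arm is at the stop. The knob line still points into green.

```bash
python3 -c "
from cell import workorder;print(workorder.sign_off())"
```

```text
the job is handed in; nothing more can be done
None
```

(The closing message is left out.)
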